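# Make up the shaft kit and the air kit, and swap the wrong seal

### The job

Make up two kits on the plywood boards: the shaft kit (the board with the ball bearing) needs the bearing, the big black shaft seal and the large steel bushing, and the air kit (the board with the pressure gauge) needs the gauge, the white tape spool and the long steel coupler, each centred on its own grey outline, lying flat, the bushing upright and the coupler along its bar. Someone has put a seal that is too small on the ring outline of the shaft kit: take it out, lay it flat in the middle of the round cork mat, and put the right one from the stock in its place. Leave the bearing and the gauge on their outlines.

Things in the scene. Friction and masses are not known exactly. Their poses are not given: they have to be found in the camera images.
- shaft_board: board of the shaft kit, with the ball bearing: fixed flat plywood 276 x 120 x 8 mm, no rim. Origin: middle of its underside, on the worktop; x along its length, z up. Three grey outlines on its middle line (y = 0), centred at: bearing x = -88 mm; ring 63 mm across for the big seal x = 0; disc 55 mm across for the bushing x = +88 mm.
- air_board: board of the air kit, with the pressure gauge: fixed flat plywood 276 x 120 x 8 mm, no rim. Origin: middle of its underside, on the worktop; x along its length, z up. Three grey outlines on its middle line (y = 0), centred at: gauge with stem x = -88 mm; disc 57 mm across for the spool x = 0; bar 88 x 33 mm, along the board, for the steel coupler x = +88 mm.
- cork_mat: fixed round cork mat, 100 mm across, 4 mm thick, for the part that is taken out. Origin: centre of its underside, on the worktop.
- small_seal_mid (a point): the wrong part: thin brown shaft seal, a ring 44 mm outside, 20 mm inside, 8 mm thick, lying flat on the ring outline of the shaft board. Point at its centre, half-way up; z is the ring's axis.
- big_seal_mid (a point): the right seal: black shaft seal, a ring 58 mm outside, 9 mm thick, lying flat on the worktop among the stock. Point at its centre, half-way up; z is the ring's axis.
- bushing_mid (a point): large turned steel bushing with two collars, 50 mm across and 46 mm tall, standing on end on the worktop (a smaller, 26 mm tall bushing nearby is not part of the job). Point at its centre, half-way up; z is its axis.
- coupler_mid (a point): steel quick air coupler lying on its side on the worktop, 83 mm long, 29 mm wide, 28 mm high on a flat of its hexagon so that it does not roll (a shorter brass coupler nearby is not part of the job). Point at its centre, half-way up; its own y runs along its length.
- spool_mid (a point): white spool of thread seal tape lying flat on the worktop, 52 mm across, 16 mm high. Point at its centre, half-way up; z is its axis.
- bearing_mid (a point): ball bearing, 47 mm across, 14 mm high, already right on the shaft board at the start; stays there. Point at its centre, half-way up.
- gauge_mid (a point): pressure gauge lying face up, 78 x 55 x 24 mm with its brass stem along its x axis, already right on the air board at the start; stays there. Point at the middle of its whole length, half-way up.
Not all that is in view belongs to the job. Of the things that look like the part that bears big_seal_mid, the smallest one is meant.

How it is judged (in metres and radians):
At the end, for the whole second after the job is handed in: All six kit parts rest on their own outlines, within 12 mm along and across the board, level or upright within 0.15 rad, the coupler along its bar within 0.26 rad, either way round; the small seal lies flat on the cork mat within 25 mm of its centre; all is at rest (x of big_seal_mid in the frame of shaft_board between -0.012 and 0.012 m and y of big_seal_mid in the frame of shaft_board between -0.012 and 0.012 m and z of big_seal_mid in the frame of shaft_board below 0.0165 m and angle between each of big_seal_mid, bushing_mid, bearing_mid, spool_mid, gauge_mid, small_seal_mid's own z axis and vertical below 0.15 rad and x of bushing_mid in the frame of shaft_board between 0.076 and 0.1 m and y of bushing_mid in the frame of shaft_board between -0.012 and 0.012 m and z of bushing_mid in the frame of shaft_board below 0.035 m and x of bearing_mid in the frame of shaft_board between -0.1 and -0.076 m and y of bearing_mid in the frame of shaft_board between -0.012 and 0.012 m and z of bearing_mid in the frame of shaft_board below 0.019 m and x of spool_mid in the frame of air_board between -0.012 and 0.012 m and y of spool_mid in the frame of air_board between -0.012 and 0.012 m and z of spool_mid in the frame of air_board below 0.02 m and x of gauge_mid in the frame of air_board between -0.1 and -0.076 m and y of gauge_mid in the frame of air_board between -0.012 and 0.012 m and z of gauge_mid in the frame of air_board below 0.024 m and x of coupler_mid in the frame of air_board between 0.076 and 0.1 m and y of coupler_mid in the frame of air_board between -0.012 and 0.012 m and z of coupler_mid in the frame of air_board below 0.026 m and angle between the y axis of coupler_mid and the x axis of air_board, either way round below 0.26 rad and horizontal distance between small_seal_mid and cork_mat below 0.025 m and height (world z) of small_seal_mid below 0.012 m and linear speed of each of big_seal, bushing, coupler, spool, small_seal below 0.02 m/s); the robot touches nothing.
It also fails if it takes over 125 s, if anything falls off the work surface, if the arm or the gripper's body presses on something with over 40 N, if the wrist force passes 120 N, or if a joint passes its speed limit or range.

### The arm

A 6-joint arm with a two-finger parallel gripper is mounted at the origin on a cart in front of the work surface, level with it; the furniture and walls round the work are solid. World frame = base frame: x ahead of the robot, y to its left, z up, the work surface at z = 0. Lengths are in m, angles in degrees, forces in N, time in s.
With the tool pointing down it reaches from about 0.3 to 0.75 m from the base axis. Payload 8.5 kg.
Tool frame: the origin (TCP) lies between the finger pads; the fingertips stand 14 mm ahead of it and the grasp point (between the pads) lies 5 mm behind it; x points along the fingers, z is the direction in which the jaws open and shut, and the axes are right-handed (so a half turn about x gives the same grasp; the last joint's range is limited). The gripper opens to 85 mm and grips with 20 to 120 N. Pads are 22 mm wide; open, the fingers measure 114 mm over their backs; the gripper's body (76 mm by 85 mm) begins 54 mm behind the grasp point. The pads swing forward as they close: fully open they stand 13 mm farther back than shut.
Start: joints at [-76.163, 21.807, 74.336, -0, 83.858, -12.336], TCP at [0.243, -0.494, 0.245] pointing down, gripper open.
Joint ranges: [-178.18, 178.18], [-50.72, 133.34], [12.68, 142.11], [-81.47, 261.47], [9.98, 163.14], [-165.26, 165.26]. Speed limits (degrees/s): [136.94, 136.94, 180, 180, 180, 180].

### API

Orientations are given as a 3x3 rotation matrix whose columns are the frame's x, y, z axes.
In Python, from rig import env gives the robot as it stands.
- The arm moves only by the shell command python3 -m jog 'ROWS' [FORCE]. ROWS is JSON, a list of rows, each a list of 5 numbers: the opening, from -1 (shut) to 1 (fully open), so that 0 is half open, then the shift along the tool's x, y, z in m, then the turn about the tool's x in rad. In form: [[claw, dx, dy, dz, yaw], ...]. A call has 1 to 20 rows; each row is the pose to reach, as a shift and turn from the pose commanded when the call began, along the tool's axes at that moment; what a row does not reach only later rows make up. A row lasts 1/10 s, in which the tool goes at most 50 mm and 8.59 degrees, less where a joint would pass 70% of its speed; a pose out of reach is approached as far as the arm can. A call with a gripper value outside its range is refused whole. The fingers move at their own pace and stop on an object; FORCE is the grip in N (left out, the last holds). Time passes only in rows, so rows that repeat a pose let the fingers close. It gives the time, the measured TCP pose, the force and the opening at its end, in the units of the state.
- env.observe(): the state, without advancing time (a new reading comes with each control period).
- env.get_image(name): name is "scene" or "top"; returns the picture (384x512x3 uint8, red, green, blue); there is no depth.
- env.camera_model(name): a dict with "fx", "fy", "cx", "cy" (pixels), "origin" and "orientation" of the camera in the world. Camera axes: x right, y up, looking along -z (the intrinsics and any distortion apply to the point x, -y, -z); pixel columns grow to the right and rows downward; lengths in m; the calibration is good to about 2 mm. A picture is of the moment at which its call begins. camera_model takes no time and is no camera call.
- env.close_job(): hands the job in, once; it reports no verdict.
The state is a dict: "time_s": time; "q": joint angles; "qvel": joint speeds; "joint_efforts": joint torques, N m; "position": TCP position; "tool_rot": TCP orientation; "ft_force": force on the tool from outside, world axes, zero at the start; "wrist_torque": the same for the moment, N m; "grip_width": finger opening in m.
Only numpy, scipy, OpenCV 4.12 (cv2) and the standard library are available. Lean on these libraries where they do the work, as an engineer would, in place of code of your own. Each camera call takes 0.05 s, during which the arm holds its last target.

## Working session

There is one attempt and no reset: what is moved stays moved. The work goes in short steps, Python scripts to look and compute and a shell command to move; the robot and the scene stay as the last step left them, time stands still between calls to the robot, and variables do not carry over. Pictures are saved under pics/ and viewed, and the job is handed in when it is done.

```bash
ls; mkdir -p pics; python3 - <<'E'
from rig import env
import cv2
for n in ("scene","top"):
    im=env.get_image(n); cv2.imwrite(f"pics/{n}0.png",im[:,:,::-1])
    print(n,env.camera_model(n))
print(env.observe())
E
```

```text
pics
scene {'fx': 379.1468864378658, 'fy': 379.1468864378658, 'cx': 249.1845422271292, 'cy': 191.29063213142322, 'origin': array([0.02202878, 0.66871975, 0.6031301 ]), 'orientation': array([[-0.83527094,  0.3091358 , -0.45470597],
       [-0.54943328, -0.43752146,  0.71182725],
       [ 0.02110766,  0.84439921,  0.53529846]])}
top {'fx': 390.7746017405316, 'fy': 390.7746017405316, 'cx': 250.20906983152736, 'cy': 197.60940202147353, 'origin': array([ 0.3210151 , -0.06596896,  1.21727544]), 'orientation': array([[-0.00236389,  0.98941532, -0.14509214],
       [-0.99984549, -0.00486588, -0.01689167],
       [-0.01741888,  0.14502979,  0.98927395]])}
{'time_s': 0.1, 'q': array([-7.61628552e+01,  2.18379665e+01,  7.43805819e+01,  3.22359355e-04,
        8.38600935e+01, -1.23364197e+01]), 'qvel': array([-0.00503987, -0.05788428, -0.04722296,  0.03707481, -0.02838276,
        0.04117558]), 'joint_efforts': array([ 5.25027746e-03, -4.49216223e+01, -2.31657028e+01, -1.04278570e-04,
        3.65873129e-03,  1.10072101e-06]), 'position': array([ 0.2425307 , -0.49334956,  0.24476467]), 'tool_rot': array([[-3.22833861e-04,  8.97462295e-01,  4.41091063e-01],
       [ 1.33406509e-03,  4.41091080e-01, -8.97461353e-01],
       [-9.99999058e-01,  2.98713275e-04, -1.33967225e-03]]), 'ft_force': array([ 0.45125759, -1.40851205,  0.35001203]), 'wrist_torque': array([0.01404132, 0.03532268, 0.0935053 ]), 'grip_width': 0.08553086565416794}
```

View pics/scene0.png

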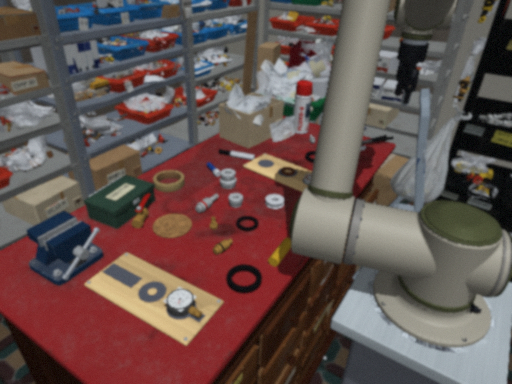

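View pics/top0.png

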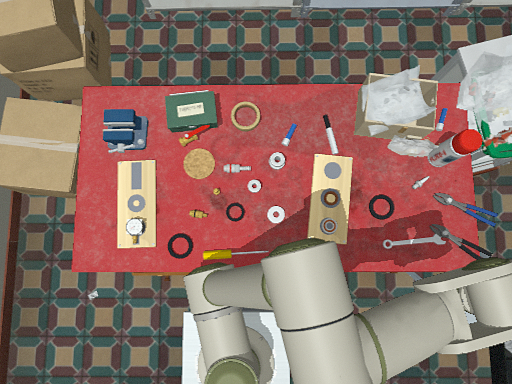

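```bash
python3 - <<'E'
import cv2
im=cv2.imread("pics/top0.png")
cv2.imwrite("pics/c1.png",cv2.resize(im[140:270,100:300],None,fx=4,fy=4,interpolation=cv2.INTER_CUBIC))
cv2.imwrite("pics/c2.png",cv2.resize(im[140:270,260:460],None,fx=4,fy=4,interpolation=cv2.INTER_CUBIC))
im=cv2.imread("pics/scene0.png")
cv2.imwrite("pics/c3.png",cv2.resize(im[140:300,130:330],None,fx=3.7,fy=3.7,interpolation=cv2.INTER_CUBIC))
E
```

```text
(no output)
```

View pics/c1.png

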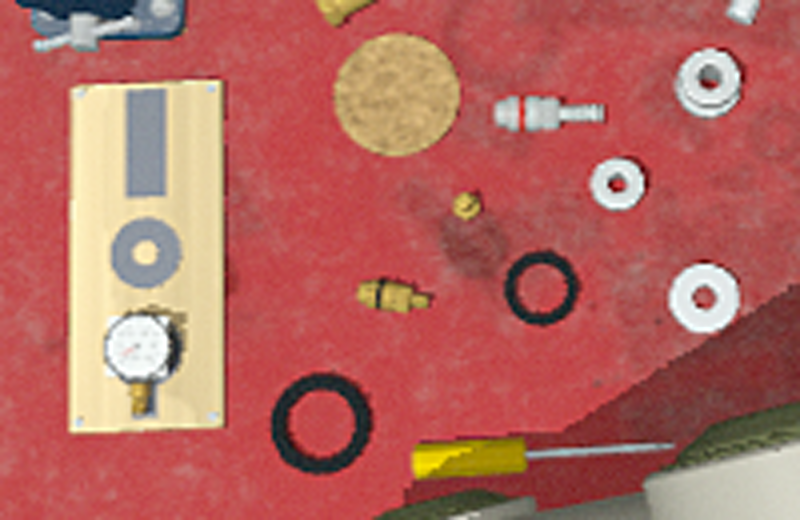

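View pics/c2.png

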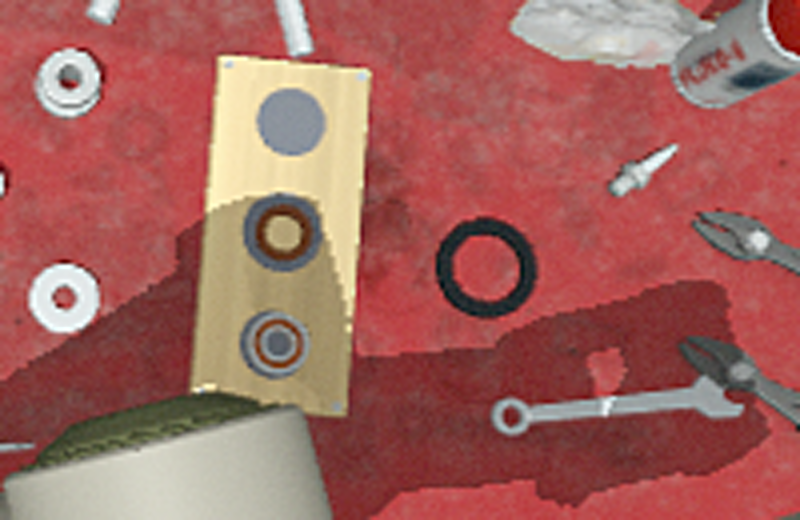

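View pics/c3.png

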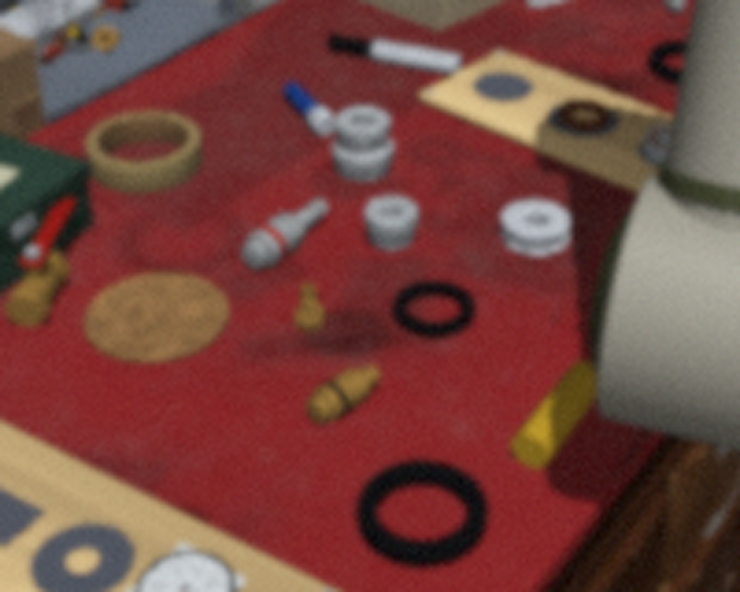

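```bash
cat > h.py <<'E'
import numpy as np, cv2
from rig import env
def grab(n,f=None):
    im=env.get_image(n)[:,:,::-1].copy()
    if f: cv2.imwrite(f,im)
    return im
def ray(n,uv,z):
    m=env.camera_model(n); u,v=uv
    d=m["orientation"]@np.array([(u-m["cx"])/m["fx"],-(v-m["cy"])/m["fy"],-1.0])
    o=m["origin"]; return o+d*(z-o[2])/d[2]
def proj(n,p):
    m=env.camera_model(n); c=m["orientation"].T@(np.array(p)-m["origin"])
    return m["cx"]+m["fx"]*c[0]/-c[2], m["cy"]-m["fy"]*c[1]/-c[2]
def blobs(mask,roi,amin=15):
    x0,y0,x1,y1=roi; s=np.zeros_like(mask); s[y0:y1,x0:x1]=mask[y0:y1,x0:x1]
    cs,_=cv2.findContours(s,cv2.RETR_EXTERNAL,cv2.CHAIN_APPROX_NONE)
    return sorted([c for c in cs if cv2.contourArea(c)>amin],key=cv2.contourArea,reverse=True)
def cen(c):
    m=cv2.moments(c); return np.array([m["m10"],m["m01"]])/m["m00"]
E
python3 - <<'E'
from h import *
im=cv2.imread("pics/top0.png"); hsv=cv2.cvtColor(im,cv2.COLOR_BGR2HSV); H,S,V=cv2.split(hsv)
np.set_printoptions(precision=4,suppress=True)
def rep(name,mask,roi,z,k=1):
    for c in blobs(mask.astype(np.uint8)*255,roi)[:k]:
        u=cen(c); r=cv2.minAreaRect(c)
        print(name,u.round(1),"px wh",np.round(r[1],1),round(r[2],1),ray("top",u,z)[:3], 'diam mm ~',round(2*np.sqrt(cv2.contourArea(c)/np.pi)*3.07,1))
black=(V<75)
rep("ringA",black,(160,225,205,265),.0045)
rep("ringB",black,(222,198,250,226),.0045)
rep("ringC",black,(365,190,400,222),.0045)
white=(S<90)&(V>110)
rep("spool",white,(262,200,292,228),.016)
rep("bushing",white,(264,148,292,174),.046)
rep("bsmall",white,(244,175,264,196),.026)
rep("coupler",(S<110)&(V>100),(215,155,258,178),.014)
wood=(H>10)&(H<30)&(S>40)&(S<150)&(V>140)
rep("cork",(H>8)&(H<30)&(S<165)&(V>100),(180,145,217,182),.004)
grey=(H>90)&(H<135)&(S<100)&(V>90)
for z in (0.008,):
  rep("airbar",grey,(128,158,148,190),z); rep("airdisc",grey,(124,190,150,216),z)
  rep("shdisc",grey,(318,156,348,182),z)
# air board
c=blobs(((H>8)&(H<32)&(S<140)&(V>150)).astype(np.uint8)*255,(110,150,165,255))[0]
b=cv2.boxPoints(cv2.minAreaRect(c)); print("air corners",b,[ray("top",p,.008)[:2] for p in b])
print("air gauge stuff")
c=blobs(((S<70)&(V>150)).astype(np.uint8)*255,(120,215,150,240))[0];print(cen(c),ray("top",cen(c),.03))
E
```

```text
ringA [179.8 245.6] px wh [23. 24.] 90.0 [0.35   0.1727 0.0045] diam mm ~ 72.8
ringB [234.7 211.6] px wh [17. 17.] 90.0 [0.455  0.0032 0.0045] diam mm ~ 52.7
ringC [381.1 206.6] px wh [23. 24.] 90.0 [ 0.4686 -0.452   0.0045] diam mm ~ 72.8
spool [275.6 214.3] px wh [17. 17.] 90.0 [ 0.4449 -0.1236  0.016 ] diam mm ~ 52.2
bushing [276.5 160.6] px wh [17. 16.] 90.0 [ 0.6073 -0.1271  0.046 ] diam mm ~ 50.0
bsmall [253.9 185.7] px wh [13. 13.] 26.6 [ 0.5329 -0.057   0.026 ] diam mm ~ 39.3
coupler [238.9 168. ] px wh [ 8. 19.] 90.0 [ 0.5919 -0.01    0.014 ] diam mm ~ 36.0
cork [198.8 163.2] px wh [29.7 30.4] 45.0 [0.6105 0.1182 0.004 ] diam mm ~ 92.7
airbar [136.  175.3] px wh [26.  8.] 90.0 [0.5715 0.3166 0.008 ] diam mm ~ 49.3
airdisc [135.9 203. ] px wh [16. 16.] 90.0 [0.4832 0.3135 0.008 ] diam mm ~ 49.8
shdisc [332.2 170.2] px wh [16.1 15.5] 71.6 [ 0.5844 -0.3036  0.008 ] diam mm ~ 47.4
air corners [[117. 160.]
 [155. 160.]
 [155. 248.]
 [117. 248.]] [array([0.6218, 0.3797]), array([0.621 , 0.2578]), array([0.3428, 0.2486]), array([0.3431, 0.3665])]
air gauge stuff
[133.3878 226.6765] [0.4072 0.3113 0.03  ]
```

```bash
python3 - <<'E'
from h import *
np.set_printoptions(precision=4,suppress=True)
im=cv2.imread("pics/top0.png"); sc=cv2.imread("pics/scene0.png")
H,S,V=cv2.split(cv2.cvtColor(im,cv2.COLOR_BGR2HSV))
# coupler: non-red, difference from cloth
m=((S<150)&(V>80)).astype(np.uint8)*255
c=blobs(m,(218,158,256,180))[0]; r=cv2.minAreaRect(c); print("coupler",r, ray("top",r[0],.014)); 
b=c[:,0,:]; print(b.min(0),b.max(0))
# shaft board ring/bearing centres by crop reading
for n,p in (("disc",(332.2,170.2)),("ring",(330.5,197.8)),("bearing",(328.6,226))):print(n,ray("top",p,.012))
for n,p in (("ring dark",(330.5,197.8)),):pass
# brown seal mask
br=((H<15)&(S>110)&(V>30)&(V<110)).astype(np.uint8)*255
for c in blobs(br,(318,184,344,212),8)[:2]: print("brown",cen(c),cv2.minAreaRect(c),ray("top",cen(c),.016))
# scene centres of things
Hs,Ss,Vs=cv2.split(cv2.cvtColor(sc,cv2.COLOR_BGR2HSV))
for n,P in (("ringB",(.455,.0032,.0045)),("bush top",(.6073,-.1271,.046)),("spool top",(.4449,-.1236,.016)),("cork",(.6105,.1182,.004)),("airdisc",(.4832,.3135,.008)),("coupler",(.591,-.007,.014)),("shdisc",(.5844,-.3036,.008))): print(n,"pred scene",np.round(proj("scene",P),1))
w=((Ss<90)&(Vs>120)).astype(np.uint8)*255
for roi in ((215,160,245,192),(262,190,290,212)):
  c=blobs(w,roi)[0]; print("white scene",cen(c),c[:,0].min(0),c[:,0].max(0))
k=(Vs<60).astype(np.uint8)*255
c=blobs(k,(234,212,262,235))[0]; print("ringB scene",cen(c))
w=((Ss>20)&(Hs>90)&(Hs<135)&(Ss<110)).astype(np.uint8)*255
for roi in ((130,275,170,305),(250,155,280,175)):
  for c in blobs(w,roi)[:1]: print("grey scene",cen(c))
E
```

```text
coupler ((234.0, 168.5), (21.0, 32.0), 90.0) [0.5904 0.0054 0.014 ]
[218 158] [250 179]
disc [ 0.5835 -0.303   0.012 ]
ring [ 0.496  -0.2948  0.012 ]
bearing [ 0.4084 -0.2862  0.012 ]
brown [330.4695 197.7185] ((330.5, 197.5), (13.0, 13.0), 90.0) [ 0.4956 -0.294   0.016 ]
ringB pred scene [245.9 222.1]
bush top pred scene [227.9 171.6]
spool top pred scene [273.9 197.8]
cork pred scene [171.2 223.4]
airdisc pred scene [150.8 290.6]
coupler pred scene [207.3 200.6]
shdisc pred scene [264.7 162.3]
white scene [225.1703 172.2158] [215 168] [235 178]
white scene [274.5412 200.7505] [265 193] [283 209]
ringB scene [246.6404 223.1459]
grey scene [151.9363 291.379 ]
grey scene [265.4697 162.9091]
```

```bash
python3 -m jog '[[0.3,0,0.045,-0.009,0.1],[0.3,0,0.09,-0.019,0.2],[0.3,0.02,0.135,-0.028,0.3],[0.3,0.05,0.18,-0.038,0.4],[0.3,0.08,0.225,-0.0475,0.4568],[0.3,0.1,0.27,-0.057,0.4568],[0.3,0.125,0.3152,-0.0667,0.4568],[0.3,0.125,0.3152,-0.0667,0.4568],[0.3,0.125,0.3152,-0.0667,0.4568],[0.3,0.125,0.3152,-0.0667,0.4568]]' 30
```

```text
time_s: 1.1
position: [0.4957, -0.2954, 0.1208]
tool_rot: [[0.0, 1.0, -0.0], [-0.001, -0.0, -1.0], [-1.0, 0.0, 0.001]]
ft_force: [-0.2, 0.5, 0.7]
grip_width: 0.0553
```

```bash
python3 -m jog '[[0.3,0.04,0,0,0],[0.3,0.08,0,0,0],[0.3,0.094,0,0,0],[0.3,0.096,0,0,0],[0.3,0.096,0,0,0]]' 30; python3 - <<'E'
from h import *
grab("scene","pics/s1.png");grab("top","pics/t1.png")
a=cv2.imread("pics/s1.png")[120:220,220:340];b=cv2.imread("pics/t1.png")[150:260,280:400]
cv2.imwrite("pics/c4.png",np.hstack([cv2.resize(a,(380,317)),cv2.resize(b,(380,317))]))
E
```

```text
time_s: 1.6
position: [0.4958, -0.2961, 0.0254]
tool_rot: [[0.001, 1.0, -0.002], [-0.001, -0.002, -1.0], [-1.0, 0.001, 0.001]]
ft_force: [-0.0, 0.3, 0.1]
grip_width: 0.0554
```

View pics/c4.png

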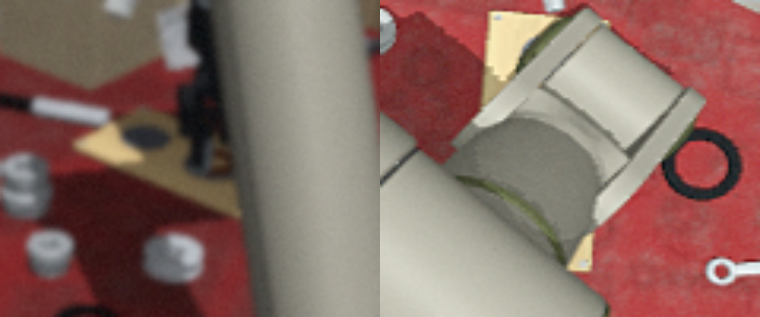

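```bash
python3 -m jog '[[0.3,0.001,0,-0.001,0],[0.3,0.002,0,-0.001,0],[0.3,0.002,0,-0.001,0]]'; python3 -m jog '[[0.3,0.001,0,0,0],[0.3,0.002,0,0,0],[0.3,0.002,0,0,0]]';python3 -m jog '[[0.3,0.001,0,0,0],[0.3,0.001,0,0,0]]'
```

```text
time_s: 2.0
position: [0.4961, -0.2937, 0.0226]
tool_rot: [[0.0, 1.0, 0.0], [-0.0, 0.0, -1.0], [-1.0, 0.0, 0.0]]
ft_force: [0.2, -0.3, -0.3]
grip_width: 0.0555
time_s: 2.3
position: [0.496, -0.2936, 0.0201]
tool_rot: [[-0.0, 1.0, 0.0], [0.0, 0.0, -1.0], [-1.0, -0.0, -0.0]]
ft_force: [0.5, -0.5, -0.3]
grip_width: 0.0554
time_s: 2.5
position: [0.496, -0.2937, 0.0192]
tool_rot: [[-0.0, 1.0, -0.0], [0.0, -0.0, -1.0], [-1.0, -0.0, -0.0]]
ft_force: [0.8, -0.2, 0.2]
grip_width: 0.0557
```

```bash
for i in 1; do :; done; python3 -m jog '[[0.3,0.001,0,0,0],[0.3,0.001,0,0,0]]'; python3 -m jog '[[0.3,0.001,0,0,0],[0.3,0.001,0,0,0]]'
```

```text
time_s: 2.7
position: [0.496, -0.2937, 0.0182]
tool_rot: [[-0.0, 1.0, -0.0], [0.0, -0.0, -1.0], [-1.0, -0.0, -0.0]]
ft_force: [-0.6, 0.3, -0.0]
grip_width: 0.0554
time_s: 2.9
position: [0.4961, -0.2937, 0.018]
tool_rot: [[0.0, 1.0, 0.0], [-0.0, 0.0, -1.0], [-1.0, 0.0, 0.0]]
ft_force: [-1.8, 1.0, 6.2]
grip_width: 0.0557
```

```bash
python3 -m jog '[[0.3,0.001,0,0,0],[0.3,0.001,0,0,0]]'
```

```text
time_s: 3.1
position: [0.4961, -0.2937, 0.0179]
tool_rot: [[0.001, 1.0, 0.0], [-0.001, 0.0, -1.0], [-1.0, 0.001, 0.001]]
ft_force: [-4.0, 3.3, 15.4]
grip_width: 0.0558
```

```bash
python3 -m jog '[[0.3,-0.004,0,0,0],[-0.3,-0.004,0,0,0],[-0.3,-0.004,0,0,0],[-0.3,-0.004,0,0,0],[-0.3,-0.004,0,0,0],[-0.3,-0.004,0,0,0],[-0.3,-0.004,0,0,0]]' 30
```

```text
time_s: 3.8
position: [0.4963, -0.2939, 0.0208]
tool_rot: [[0.001, 1.0, 0.0], [-0.001, 0.0, -1.0], [-1.0, 0.001, 0.001]]
ft_force: [-0.8, 0.8, 6.3]
grip_width: 0.0417
```

```bash
python3 -m jog '[[-0.3,-0.02,0,0,0],[-0.3,-0.05,0,0,0],[-0.3,-0.08,0,0,0],[-0.3,-0.1,0.01,-0.03,0],[-0.3,-0.1,0.02,-0.07,0],[-0.3,-0.1,0.03,-0.11,0],[-0.3,-0.1,0.04,-0.15,0],[-0.3,-0.1,0.05,-0.19,0],[-0.3,-0.1,0.06,-0.23,0],[-0.3,-0.1,0.07,-0.27,0],[-0.3,-0.1,0.08,-0.31,0],[-0.3,-0.1,0.09,-0.35,0],[-0.3,-0.1,0.105,-0.385,0],[-0.3,-0.1,0.1145,-0.412,0],[-0.3,-0.1,0.1145,-0.412,0]]' 30; python3 - <<'E'
from h import *
grab("scene","pics/s2.png");grab("top","pics/t2.png")
a=cv2.imread("pics/s2.png");b=cv2.imread("pics/t2.png")
cv2.imwrite("pics/c5.png",np.hstack([cv2.resize(a[110:310,90:330],(400,333)),cv2.resize(b[140:260,270:400],(380,333))]))
E
```

```text
time_s: 5.3
position: [0.6109, 0.1214, 0.1196]
tool_rot: [[-0.0, 1.0, 0.004], [0.001, 0.004, -1.0], [-1.0, -0.0, -0.001]]
ft_force: [0.1, -1.2, -0.1]
grip_width: 0.0419
```

View pics/c5.png

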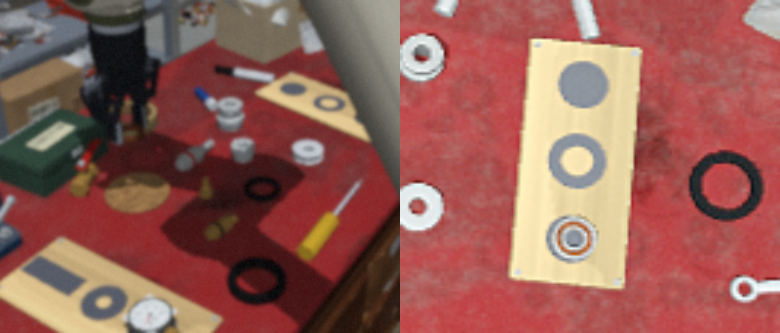

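```bash
python3 -m jog '[[-0.3,0.04,0,0,0],[-0.3,0.08,0,0.002,0],[-0.3,0.095,0,0.002,0],[-0.3,0.1,0,0.002,0],[-0.3,0.101,0,0.002,0],[-0.3,0.101,0,0.002,0]]'; python3 - <<'E'
from h import *
np.set_printoptions(precision=4,suppress=True)
im=cv2.imread("pics/t2.png")
H,S,V=cv2.split(cv2.cvtColor(im,cv2.COLOR_BGR2HSV))
g=((H>90)&(H<135)&(S<110)&(V>80)).astype(np.uint8)*255
for roi in ((318,156,348,182),(318,184,345,210)):
  c=blobs(g,roi)[0]; print(cen(c),cv2.minAreaRect(c),ray("top",cen(c),.008))
c=blobs(((H>8)&(H<32)&(S<140)&(V>120)).astype(np.uint8)*255,(300,140,360,255))[0]
r=cv2.minAreaRect(c);print(r,ray("top",r[0],.008))
E
```

```text
time_s: 6.0
position: [0.6111, 0.1158, 0.0204]
tool_rot: [[0.002, 1.0, -0.001], [-0.0, -0.001, -1.0], [-1.0, 0.002, 0.0]]
ft_force: [-0.2, 0.4, 0.3]
grip_width: 0.0413
[332.2692 170.2692] ((332.5, 170.5), (15.0, 15.0), 90.0) [ 0.5841 -0.304   0.008 ]
[330.0513 197.6198] ((330.0000305175781, 197.50001525878906), (19.091880798339844, 17.677669525146484), 45.0) [ 0.4971 -0.2942  0.008 ]
((329.92987060546875, 198.651123046875), (39.71153259277344, 88.13397216796875), 4.899092674255371) [ 0.4939 -0.2937  0.008 ]
```

```bash
python3 -m jog '[[-0.3,0.002,0,0,0],[-0.3,0.0025,0,0,0],[-0.3,0.0025,0,0,0]]'; python3 -m jog '[[0.3,0,0,0,0],[0.3,0,0,0,0],[0.3,0,0,0,0],[0.3,0,0,0,0],[0.3,-0.03,0,0,0],[0.45,-0.08,0,0,0],[0.45,-0.11,0,0,0],[0.45,-0.11,0,0,0]]'
```

```text
time_s: 6.3
position: [0.6106, 0.1163, 0.0172]
tool_rot: [[0.001, 1.0, 0.0], [-0.0, 0.0, -1.0], [-1.0, 0.001, 0.0]]
ft_force: [-0.3, 0.4, -0.0]
grip_width: 0.0415
time_s: 7.1
position: [0.6124, 0.1164, 0.1316]
tool_rot: [[0.009, 1.0, 0.0], [0.0, 0.0, -1.0], [-1.0, 0.009, -0.0]]
ft_force: [1.4, 0.2, -0.5]
grip_width: 0.0618
```

Three black rings are in the top view: (180,245) at about 77 mm across, (381,207) at about 77 mm, and (235,212) at about 58 mm. The last is the smallest and matches the 58 mm in the description; the enlarged crop c1 confirms it.

```bash
python3 -m jog '[[0.6,0,-0.03,0.02,0],[0.6,0,-0.06,0.045,0],[0.6,0.01,-0.095,0.07,0],[0.6,0.03,-0.125,0.09,0],[0.6,0.06,-0.157,0.113,0],[0.6,0.09,-0.157,0.113,0],[0.6,0.09,-0.157,0.113,0],[0.6,0.09,-0.157,0.113,0]]'; python3 - <<'E'
from h import *
grab("scene","pics/s3.png");grab("top","pics/t3.png")
a=cv2.imread("pics/s3.png");b=cv2.imread("pics/t3.png")
cv2.imwrite("pics/c6.png",np.hstack([cv2.resize(a[130:310,130:330],(400,360)),cv2.resize(b[130:260,170:300],(360,360))]))
E
```

```text
time_s: 7.9
position: [0.4539, 0.0033, 0.0369]
tool_rot: [[-0.001, 1.0, 0.0], [0.0, 0.0, -1.0], [-1.0, -0.001, -0.0]]
ft_force: [0.5, -0.4, -0.7]
grip_width: 0.0681
```

View pics/c6.png

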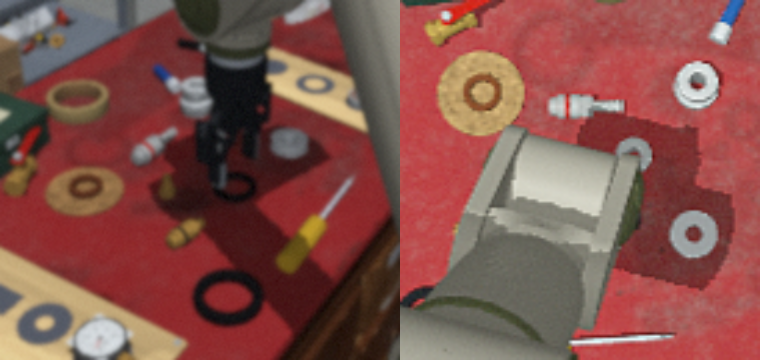

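```bash
python3 -m jog '[[0.6,0.015,0,0,0],[0.6,0.023,0.001,0,0],[0.6,0.025,0.001,0,0],[0.6,0.025,0.001,0,0]]';python3 -m jog '[[0,0,0,0,0],[0,0,0,0,0],[0,0,0,0,0],[0,0,0,0,0],[0,0,0,0,0],[0,0,0,0,0]]' 30
```

```text
time_s: 8.4
position: [0.4548, 0.0034, 0.012]
tool_rot: [[0.0, 1.0, 0.0], [-0.0, 0.0, -1.0], [-1.0, 0.0, 0.0]]
ft_force: [-0.4, -0.2, 0.8]
grip_width: 0.0682
time_s: 9.0
position: [0.4549, 0.0034, 0.0127]
tool_rot: [[0.001, 1.0, 0.0], [-0.0, 0.0, -1.0], [-1.0, 0.001, 0.0]]
ft_force: [-1.4, 1.5, 6.3]
grip_width: 0.056
```

```bash
python3 -m jog '[[0,-0.03,0,0,0],[0,-0.06,0,0.01,0],[0,-0.09,0.005,0.04,0],[0,-0.09,0.01,0.08,0],[0,-0.09,0.015,0.12,0],[0,-0.09,0.02,0.16,0],[0,-0.09,0.03,0.2,0],[0,-0.09,0.035,0.24,0],[0,-0.09,0.0416,0.275,0],[0,-0.08,0.0416,0.2974,0],[0,-0.05,0.0416,0.2974,0],[0,-0.03,0.0416,0.2974,0],[0,-0.03,0.0416,0.2974,0]]' 30
```

```text
time_s: 10.3
position: [0.4946, -0.2927, 0.0391]
tool_rot: [[-0.005, 1.0, -0.0], [0.004, 0.0, -1.0], [-1.0, -0.005, -0.004]]
ft_force: [-0.2, -0.3, -0.0]
grip_width: 0.0558
```

```bash
python3 -m jog '[[0,0.01,0.001,0,0],[0,0.018,0.001,0,0],[0,0.0205,0.001,0,0],[0,0.0205,0.001,0,0]]'
```

```text
time_s: 10.7
position: [0.4972, -0.294, 0.0214]
tool_rot: [[0.0, 1.0, 0.0], [-0.0, 0.0, -1.0], [-1.0, 0.0, 0.0]]
ft_force: [0.3, 0.8, -1.6]
grip_width: 0.0557
```

```bash
python3 -m jog '[[0,0.0005,0,0,0],[0.3,0.0005,0,0,0],[0.5,0.0005,0,0,0],[0.5,0.0005,0,0,0],[0.5,-0.03,0,0,0],[0.5,-0.07,0,0,0],[0.55,-0.08,-0.01,-0.03,0],[0.55,-0.08,-0.02,-0.07,0],[0.55,-0.08,-0.035,-0.11,0],[0.55,-0.08,-0.045,-0.14,0],[0.55,-0.07,-0.052,-0.17,0],[0.55,-0.03,-0.052,-0.17,0],[0.55,-0.02,-0.052,-0.17,0],[0.55,-0.02,-0.052,-0.17,0]]'; python3 - <<'E'
from h import *
grab("scene","pics/s4.png");grab("top","pics/t4.png")
a=cv2.imread("pics/s4.png");b=cv2.imread("pics/t4.png")
cv2.imwrite("pics/c7.png",np.hstack([cv2.resize(a[130:310,180:380],(400,360)),cv2.resize(b[130:260,250:380],(360,360))]))
E
```

```text
time_s: 12.1
position: [0.4449, -0.1241, 0.0406]
tool_rot: [[-0.002, 1.0, -0.0], [0.001, -0.0, -1.0], [-1.0, -0.002, -0.001]]
ft_force: [0.5, -0.3, -0.5]
grip_width: 0.0659
```

View pics/c7.png

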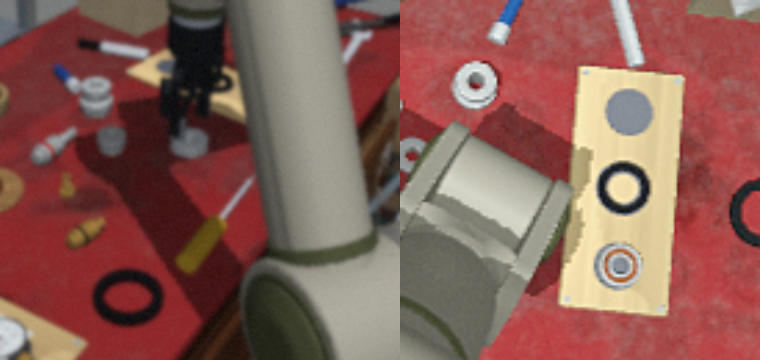

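```bash
python3 -m jog '[[0.55,0.015,0,0,0],[0.55,0.024,0,0,0],[0.55,0.0255,0,0,0],[0.55,0.0255,0,0,0]]';python3 -m jog '[[0,0,0,0,0],[-0.1,0,0,0,0],[-0.1,0,0,0,0],[-0.1,0,0,0,0],[-0.1,0,0,0,0],[-0.1,0,0,0,0]]' 30
```

```text
time_s: 12.6
position: [0.4453, -0.1244, 0.0162]
tool_rot: [[0.0, 1.0, -0.0], [-0.0, -0.0, -1.0], [-1.0, 0.0, 0.0]]
ft_force: [0.8, -0.6, -0.3]
grip_width: 0.0662
time_s: 13.2
position: [0.4454, -0.1243, 0.0166]
tool_rot: [[0.001, 1.0, 0.0], [-0.001, 0.0, -1.0], [-1.0, 0.001, 0.001]]
ft_force: [-0.7, -0.6, 5.5]
grip_width: 0.0502
```

```bash
python3 -m jog '[[-0.1,-0.03,0,0,0],[-0.1,-0.07,0,-0.01,0],[-0.1,-0.09,0.005,-0.04,0],[-0.1,-0.09,0.01,-0.08,0],[-0.1,-0.09,0.01,-0.12,0],[-0.1,-0.09,0.015,-0.16,0],[-0.1,-0.09,0.02,-0.2,0],[-0.1,-0.09,0.02,-0.24,0],[-0.1,-0.09,0.025,-0.28,0],[-0.1,-0.09,0.03,-0.32,0],[-0.1,-0.09,0.035,-0.36,0],[-0.1,-0.09,0.038,-0.4,0],[-0.1,-0.085,0.038,-0.43,0],[-0.1,-0.08,0.038,-0.438,0],[-0.1,-0.05,0.038,-0.438,0],[-0.1,-0.03,0.038,-0.438,0],[-0.1,-0.03,0.038,-0.438,0]]' 30
```

```text
time_s: 14.9
position: [0.4819, 0.3128, 0.0437]
tool_rot: [[-0.005, 1.0, -0.0], [-0.002, -0.0, -1.0], [-1.0, -0.005, 0.002]]
ft_force: [-0.2, 0.4, 0.8]
grip_width: 0.05
```

```bash
python3 -m jog '[[-0.1,0.01,0,0,0],[-0.1,0.018,0,0,0],[-0.1,0.019,0,0,0],[-0.1,0.019,0,0,0]]'
```

```text
time_s: 15.3
position: [0.4833, 0.3138, 0.027]
tool_rot: [[0.0, 1.0, -0.0], [0.0, -0.0, -1.0], [-1.0, 0.0, -0.0]]
ft_force: [0.3, 0.3, 0.2]
grip_width: 0.0498
```

```bash
python3 -m jog '[[-0.1,0.0015,0,0,0],[-0.1,0.0023,0,0,0],[0.1,0.0023,0,0,0],[0.4,0.0023,0,0,0],[0.5,0.0023,0,0,0],[0.5,0.0023,0,0,0],[0.5,-0.03,0,0,0],[0.5,-0.07,0,0,0],[0.5,-0.1,0.01,0.03,0],[0.5,-0.1,0.02,0.07,0],[0.5,-0.1,0.035,0.11,0],[0.5,-0.1,0.045,0.15,0],[0.5,-0.1,0.055,0.19,0],[0.5,-0.1,0.065,0.23,0],[0.5,-0.1,0.075,0.27,0],[0.5,-0.1,0.085,0.31,0],[0.5,-0.1,0.1,0.35,0],[0.5,-0.1,0.11,0.39,0],[0.5,-0.1,0.12,0.43,0],[0.5,-0.1,0.1237,0.441,0]]'; python3 - <<'E'
from h import *
np.set_printoptions(precision=4,suppress=True)
grab("scene","pics/s5.png");b=grab("top","pics/t5.png");a=cv2.imread("pics/s5.png")
cv2.imwrite("pics/c8.png",np.hstack([cv2.resize(a[130:330,80:280],(380,380)),cv2.resize(b[145:265,100:220],(380,380))]))
H,S,V=cv2.split(cv2.cvtColor(b,cv2.COLOR_BGR2HSV))
c=blobs(((S<80)&(V>170)).astype(np.uint8)*255,(122,186,150,216));
for k in c[:2]:print(cen(k),cv2.minAreaRect(k),ray("top",cen(k),.024))
E
```

```text
time_s: 17.3
position: [0.6073, -0.131, 0.1266]
tool_rot: [[0.0, 1.0, -0.004], [-0.001, -0.004, -1.0], [-1.0, 0.0, 0.001]]
ft_force: [-0.8, 0.2, 0.1]
grip_width: 0.064
[134.3317 203.0627] ((135.5, 200.5), (29.0, 27.0), 90.0) [0.4807 0.3133 0.024 ]
```

View pics/c8.png

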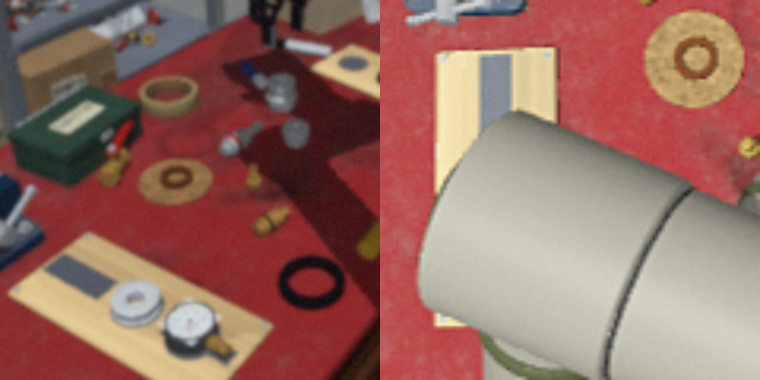

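```bash
python3 -m jog '[[0.5,0.03,0,0,0],[0.5,0.05,0,0,0],[0.5,0.05,0,0,0]]'; python3 - <<'E'
from h import *
a=grab("scene","pics/s6.png");b=grab("top")
cv2.imwrite("pics/c9.png",np.hstack([cv2.resize(a[110:210,180:280],(380,380)),cv2.resize(b[125:225,220:320],(380,380))]))
E
```

```text
time_s: 17.7
position: [0.6053, -0.1248, 0.0744]
tool_rot: [[-0.005, 1.0, 0.002], [0.003, 0.002, -1.0], [-1.0, -0.005, -0.003]]
ft_force: [0.4, 0.5, 0.2]
grip_width: 0.0641
```

View pics/c9.png

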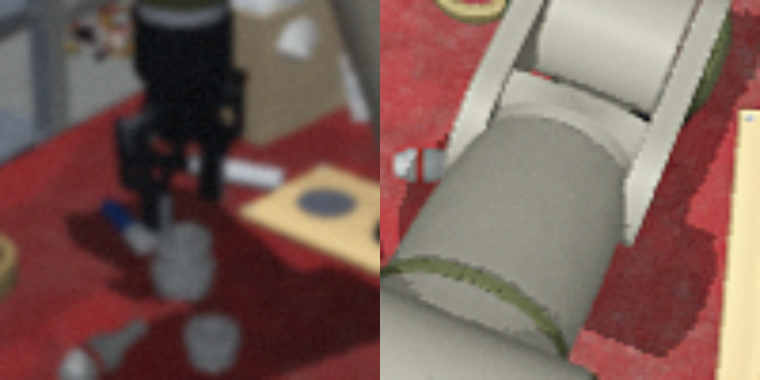

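```bash
python3 -m jog '[[0.5,0.01,0.001,0.001,0],[0.5,0.02,0.001,0.001,0],[0.5,0.03,0.001,0.001,0],[0.5,0.03,0.001,0.001,0]]'; python3 -m jog '[[0.5,0.01,0,0,0],[0.5,0.02,0,0,0],[0.5,0.026,0,0,0],[0.5,0.026,0,0,0]]'
```

```text
time_s: 18.2
position: [0.6071, -0.1278, 0.0451]
tool_rot: [[-0.003, 1.0, -0.0], [0.001, -0.0, -1.0], [-1.0, -0.003, -0.001]]
ft_force: [0.6, 0.1, -0.5]
grip_width: 0.064
time_s: 18.6
position: [0.6074, -0.1279, 0.0196]
tool_rot: [[-0.002, 1.0, -0.0], [0.001, -0.0, -1.0], [-1.0, -0.002, -0.001]]
ft_force: [-0.0, -0.1, 0.8]
grip_width: 0.064
```

```bash
python3 -m jog '[[0.2,0,0,0,0],[-0.2,0,0,0,0],[-0.2,0,0,0,0],[-0.2,0,0,0,0],[-0.2,0,0,0,0],[-0.2,0,0,0,0],[-0.2,0,0,0,0]]' 45; python3 -m jog '[[-0.2,-0.02,0,0,0],[-0.2,-0.05,0,0,0],[-0.2,-0.08,0,0,0],[-0.2,-0.09,0,0.02,0],[-0.2,-0.09,-0.005,0.06,0],[-0.2,-0.09,-0.01,0.1,0],[-0.2,-0.09,-0.016,0.14,0],[-0.2,-0.09,-0.023,0.17,0],[-0.2,-0.09,-0.023,0.176,0],[-0.2,-0.07,-0.023,0.176,0],[-0.2,-0.04,-0.023,0.176,0],[-0.2,-0.03,-0.023,0.176,0],[-0.2,-0.03,-0.023,0.176,0]]'
```

```text
time_s: 19.3
position: [0.6082, -0.1283, 0.0215]
tool_rot: [[0.001, 1.0, 0.0], [-0.001, 0.0, -1.0], [-1.0, 0.001, 0.001]]
ft_force: [0.7, -0.1, 6.2]
grip_width: 0.0471
time_s: 20.6
position: [0.5841, -0.3035, 0.0489]
tool_rot: [[-0.003, 1.0, 0.0], [0.003, 0.0, -1.0], [-1.0, -0.003, -0.003]]
ft_force: [-0.7, -0.1, -0.7]
grip_width: 0.0467
```

```bash
python3 -m jog '[[-0.2,0.01,0,0,0],[-0.2,0.017,0,0,0],[-0.2,0.017,0,0,0]]'; python3 - <<'E'
from h import *
a=grab("scene","pics/s7.png");b=grab("top")
cv2.imwrite("pics/c10.png",np.hstack([cv2.resize(a[110:210,220:320],(380,380)),cv2.resize(b[125:245,280:400],(380,380))]))
E
```

```text
time_s: 20.9
position: [0.5846, -0.3038, 0.0332]
tool_rot: [[-0.001, 1.0, 0.0], [0.001, 0.0, -1.0], [-1.0, -0.001, -0.001]]
ft_force: [0.7, 0.8, -2.2]
grip_width: 0.0465
```

View pics/c10.png

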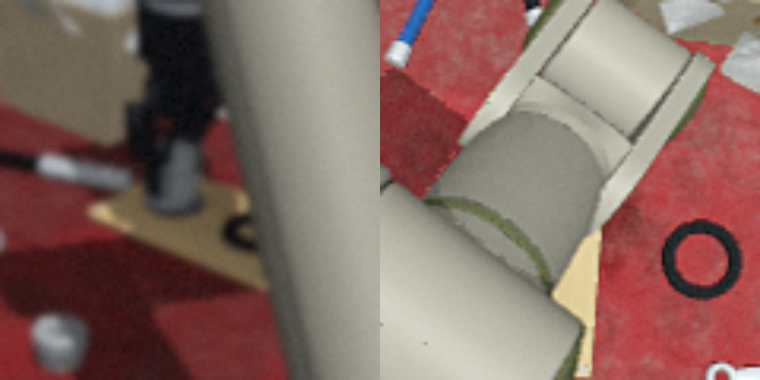

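Bushing hangs upright just above the disc. I'll lower it until I feel contact.

```bash
python3 -m jog '[[-0.2,0.002,0,0,0],[-0.2,0.002,0,0,0],[-0.2,0.002,0,0,0]]'; python3 -m jog '[[-0.2,0.001,0,0,0],[-0.2,0.001,0,0,0],[-0.2,0.001,0,0,0]]'
```

```text
time_s: 21.3
position: [0.5849, -0.3041, 0.032]
tool_rot: [[0.0, 1.0, 0.0], [-0.0, 0.0, -1.0], [-1.0, 0.0, 0.0]]
ft_force: [0.1, 0.2, -1.9]
grip_width: 0.0468
time_s: 21.6
position: [0.5849, -0.3041, 0.0308]
tool_rot: [[0.0, 1.0, 0.0], [-0.0, 0.0, -1.0], [-1.0, 0.0, 0.0]]
ft_force: [-1.1, 0.6, -1.6]
grip_width: 0.0468
```

```bash
python3 -m jog '[[-0.2,0.001,0,0,0],[-0.2,0.001,0,0,0],[-0.2,0.001,0,0,0]]'
```

```text
time_s: 21.9
position: [0.5848, -0.3041, 0.0298]
tool_rot: [[-0.0, 1.0, 0.0], [-0.0, 0.0, -1.0], [-1.0, -0.0, 0.0]]
ft_force: [0.4, 0.6, -1.1]
grip_width: 0.0467
```

```bash
python3 -m jog '[[-0.1,0.0003,0,0,0],[0,0.0003,0,0,0],[0.2,0.0003,0,0,0],[0.4,0.0003,0,0,0],[0.5,0.0003,0,0,0],[0.5,-0.03,0,0,0],[0.5,-0.07,0,0,0],[0.5,-0.1,0,0,0],[0.5,-0.11,0,-0.04,0],[0.5,-0.11,-0.02,-0.08,0],[0.5,-0.11,-0.04,-0.12,0],[0.5,-0.11,-0.06,-0.15,0],[0.5,-0.11,-0.08,-0.15,0],[0.5,-0.11,-0.1,-0.15,0],[0.5,-0.11,-0.1,-0.15,0]]'; python3 - <<'E'
from h import *
np.set_printoptions(precision=4,suppress=True)
print(env.observe()["q"])
a=grab("scene","pics/s8.png");b=grab("top","pics/t8.png")
cv2.imwrite("pics/c11.png",np.hstack([cv2.resize(b[150:190,210:270],None,fx=6.6,fy=6.6,interpolation=cv2.INTER_CUBIC)[:260],cv2.resize(b[145:255,290:390],None,fx=2.6,fy=2.6)[:260]]))
cv2.imwrite("pics/c12.png",cv2.resize(a[130:230,160:330],None,fx=4,fy=4))
E
```

```text
time_s: 23.4
position: [0.4833, -0.1536, 0.1402]
tool_rot: [[-0.001, 1.0, -0.0], [0.0, -0.0, -1.0], [-1.0, -0.001, -0.0]]
ft_force: [-0.0, 0.3, -0.2]
grip_width: 0.0645
[-31.0256  23.7275  90.5488  -0.0097  65.7636  58.998 ]
```

View pics/c11.png

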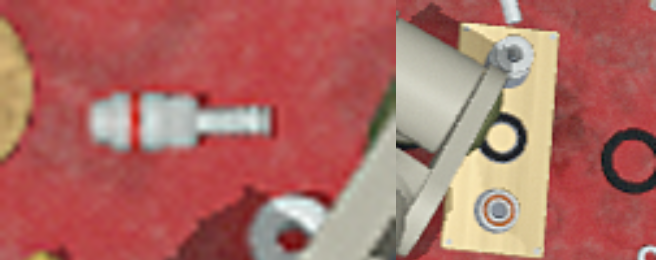

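View pics/c12.png

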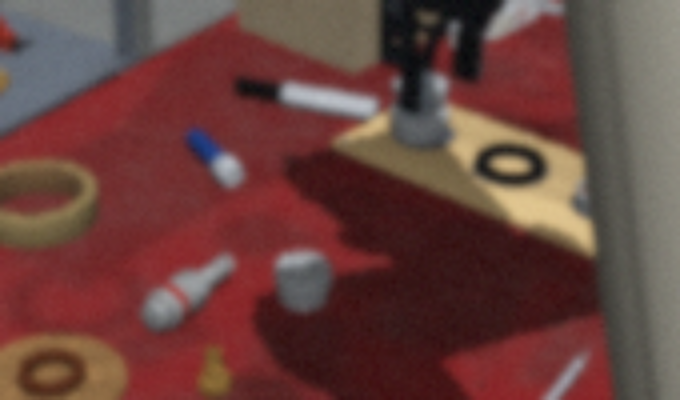

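```bash
python3 - <<'E'
from h import *
np.set_printoptions(precision=4,suppress=True)
for u in (223.6,235,237.4,251.2): p=ray("top",(u,168.5),.014); print(u,p,np.round(proj("scene",p),1))
for p in ((136,175.3),(135.9,203)): print(ray("top",p,.008))
for v in (.0,): print(ray("scene",(160+158/4,130+310/4),.014),ray("scene",(160+230/4,130+260/4),.014))
E
```

```text
223.6 [0.5906 0.0382 0.014 ] [196.9 208.3]
235 [0.5904 0.0023 0.014 ] [205.4 202.2]
237.4 [ 0.5903 -0.0053  0.014 ] [207.2 201. ]
251.2 [ 0.5901 -0.0488  0.014 ] [216.8 194.1]
[0.5717 0.3167 0.008 ]
[0.483  0.3135 0.008 ]
[0.5873 0.0314 0.014 ] [ 0.5854 -0.0461  0.014 ]
```

```bash
python3 -m jog '[[0.2,0,0.01,-0.015,-0.14],[0.2,0,0.02,-0.03,-0.28],[0.2,0,0.03,-0.045,-0.42],[0.2,0,0.04,-0.06,-0.56],[0.2,0,0.05,-0.075,-0.7],[0.2,0,0.06,-0.09,-0.84],[0.2,0,0.07,-0.105,-0.98],[0.2,0,0.08,-0.12,-1.12],[0.2,0.02,0.09,-0.135,-1.26],[0.2,0.04,0.1,-0.15,-1.4],[0.2,0.06,0.1067,-0.1556,-1.5],[0.2,0.08,0.1067,-0.1556,-1.571],[0.2,0.08,0.1067,-0.1556,-1.571],[0.2,0.08,0.1067,-0.1556,-1.571]]'; python3 - <<'E'
from h import *
a=grab("scene","pics/s9.png");b=grab("top")
cv2.imwrite("pics/c13.png",np.hstack([cv2.resize(a[130:230,160:260],(380,380)),cv2.resize(b[125:245,280:400],(380,380))]))
E
```

```text
time_s: 24.9
position: [0.5922, 0.0014, 0.06]
tool_rot: [[0.0, 0.002, 1.0], [0.0, 1.0, -0.002], [-1.0, 0.0, 0.0]]
ft_force: [0.4, 1.2, 0.4]
grip_width: 0.0514
```

View pics/c13.png

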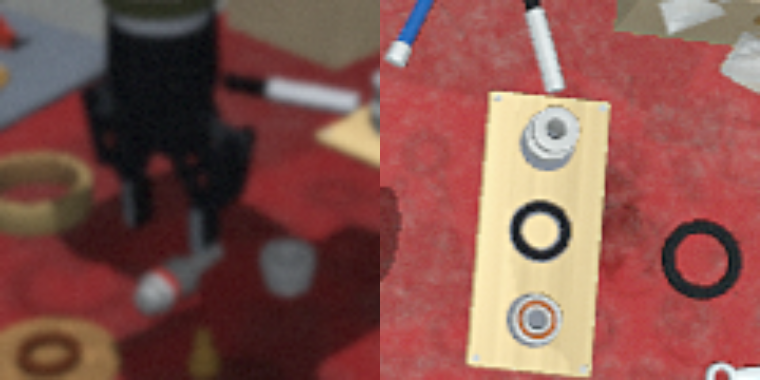

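```bash
python3 -m jog '[[0.2,0.015,0,-0.002,0],[0.2,0.03,0,-0.002,0],[0.2,0.04,0,-0.002,0],[0.2,0.043,0,-0.002,0],[0.2,0.043,0,-0.002,0]]'; python3 -m jog '[[-0.2,0,0,0,0],[-0.5,0,0,0,0],[-0.6,0,0,0,0],[-0.6,0,0,0,0],[-0.6,0,0,0,0],[-0.6,0,0,0,0],[-0.6,0,0,0,0],[-0.6,0,0,0,0]]' 45
```

```text
time_s: 25.5
position: [0.5898, 0.0014, 0.0171]
tool_rot: [[0.0, 0.0, 1.0], [-0.0, 1.0, -0.0], [-1.0, -0.0, 0.0]]
ft_force: [0.4, 0.6, -0.1]
grip_width: 0.0514
time_s: 26.3
position: [0.5899, 0.0014, 0.0178]
tool_rot: [[0.001, -0.0, 1.0], [-0.0, 1.0, 0.0], [-1.0, -0.0, 0.001]]
ft_force: [-2.2, -1.1, 7.0]
grip_width: 0.0254
```

```bash
python3 -m jog '[[-0.6,-0.03,0,0,0],[-0.6,-0.07,0,0,0],[-0.6,-0.1,0.02,0,0],[-0.6,-0.1,0.04,-0.002,0.14],[-0.6,-0.1,0.07,-0.003,0.28],[-0.6,-0.1,0.1,-0.004,0.42],[-0.6,-0.1,0.13,-0.005,0.56],[-0.6,-0.1,0.16,-0.006,0.7],[-0.6,-0.1,0.19,-0.007,0.84],[-0.6,-0.1,0.22,-0.008,0.98],[-0.6,-0.1,0.25,-0.009,1.12],[-0.6,-0.1,0.28,-0.01,1.26],[-0.6,-0.1,0.3,-0.011,1.4],[-0.6,-0.1,0.3156,-0.0112,1.536],[-0.6,-0.1,0.3156,-0.0112,1.536],[-0.6,-0.08,0.3156,-0.0112,1.536],[-0.6,-0.05,0.3156,-0.0112,1.536],[-0.6,-0.05,0.3156,-0.0112,1.536]]'; python3 - <<'E'
from h import *
a=grab("scene","pics/s10.png");b=grab("top")
cv2.imwrite("pics/c14.png",np.hstack([cv2.resize(a[190:340,60:210],(380,380)),cv2.resize(b[125:245,90:210],(380,380))]))
E
```

```text
time_s: 28.1
position: [0.5765, 0.3155, 0.0632]
tool_rot: [[-0.007, 0.999, 0.038], [-0.003, 0.038, -0.999], [-1.0, -0.007, 0.002]]
ft_force: [-0.5, 0.3, -1.4]
grip_width: 0.0255
```

View pics/c14.png

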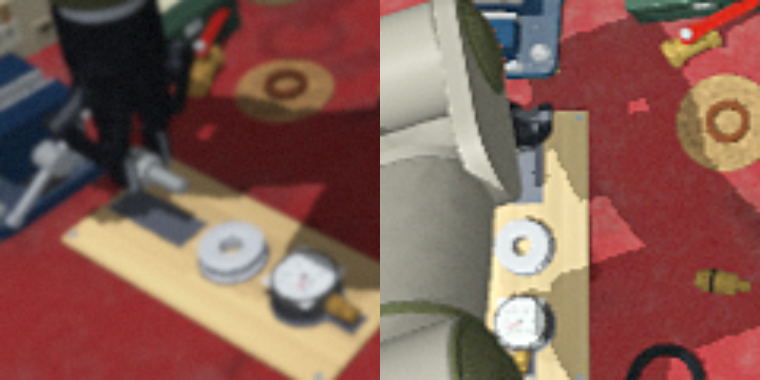

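```bash
python3 -m jog '[[-0.6,0.015,0,0,0],[-0.6,0.03,0,0,0],[-0.6,0.036,0,0,0],[-0.6,0.036,0,0,0],[-0.6,0.036,0,0,0]]'
```

```text
time_s: 28.7
position: [0.5786, 0.3171, 0.0314]
tool_rot: [[0.001, 0.999, 0.035], [0.0, 0.035, -0.999], [-1.0, 0.001, -0.0]]
ft_force: [0.2, 0.4, -1.9]
grip_width: 0.0252
```

```bash
python3 -m jog '[[-0.6,0.003,0,0,0],[-0.6,0.004,0,0,0],[-0.6,0.004,0,0,0]]'; python3 -m jog '[[-0.6,0.001,0,0,0],[-0.6,0.001,0,0,0],[-0.6,0.001,0,0,0]]'
```

```text
time_s: 29.0
position: [0.5782, 0.3171, 0.0268]
tool_rot: [[-0.0, 0.999, 0.035], [-0.0, 0.035, -0.999], [-1.0, -0.0, 0.0]]
ft_force: [0.4, 0.1, -1.6]
grip_width: 0.0256
time_s: 29.3
position: [0.5784, 0.3171, 0.0259]
tool_rot: [[0.0, 0.999, 0.035], [0.0, 0.035, -0.999], [-1.0, 0.0, -0.0]]
ft_force: [-0.1, 1.2, -1.8]
grip_width: 0.0255
```

```bash
python3 -m jog '[[-0.6,0.0005,0,0,0],[-0.6,0.0005,0,0,0],[-0.6,0.0005,0,0,0]]';  python3 -m jog '[[-0.6,0.0005,0,0,0],[-0.6,0.0005,0,0,0],[-0.6,0.0005,0,0,0]]'
```

```text
time_s: 29.6
position: [0.5784, 0.3172, 0.0259]
tool_rot: [[0.001, 0.999, 0.035], [0.0, 0.035, -0.999], [-1.0, 0.001, -0.0]]
ft_force: [-1.9, -0.6, 4.9]
grip_width: 0.0257
time_s: 29.9
position: [0.5784, 0.3172, 0.0258]
tool_rot: [[0.001, 0.999, 0.035], [0.0, 0.035, -0.999], [-1.0, 0.001, -0.0]]
ft_force: [-3.3, -0.9, 7.5]
grip_width: 0.0254
```

Contact. Next I release, lift, and move clear to the middle for a final look.

```bash
python3 -m jog '[[-0.5,-0.001,0,0,0],[-0.3,-0.001,0,0,0],[0,-0.001,0,0,0],[0.2,-0.001,0,0,0],[0.2,-0.001,0,0,0],[0.2,-0.03,0,0,0],[0.2,-0.07,0,0,0],[0.2,-0.11,0,0,0],[0.2,-0.15,-0.02,0.03,0],[0.2,-0.17,-0.04,0.07,0],[0.2,-0.17,-0.06,0.11,0],[0.2,-0.17,-0.08,0.15,0],[0.2,-0.17,-0.1,0.19,0],[0.2,-0.17,-0.12,0.23,0],[0.2,-0.17,-0.14,0.27,0],[0.2,-0.17,-0.16,0.31,0],[0.2,-0.17,-0.18,0.35,0],[0.2,-0.17,-0.18,0.37,0],[0.2,-0.17,-0.18,0.37,0],[0.2,-0.17,-0.18,0.37,0]]'; python3 - <<'E'
from h import *
grab("scene","pics/s11.png");b=grab("top","pics/t11.png")
cv2.imwrite("pics/c15.png",np.hstack([cv2.resize(b[140:260,100:220],(390,390)),cv2.resize(b[140:260,280:400],(390,390))]))
E
```

```text
time_s: 31.9
position: [0.4114, -0.0588, 0.1948]
tool_rot: [[0.0, 0.999, 0.034], [0.0, 0.034, -0.999], [-1.0, 0.0, -0.0]]
ft_force: [-0.3, 0.5, -0.0]
grip_width: 0.0512
```

View pics/c15.png

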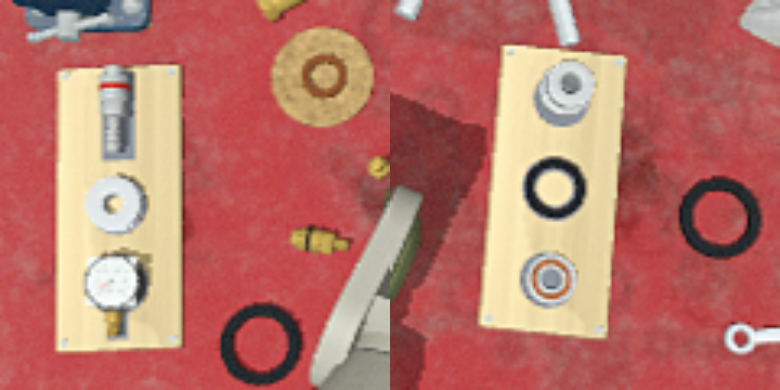

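View pics/s11.png

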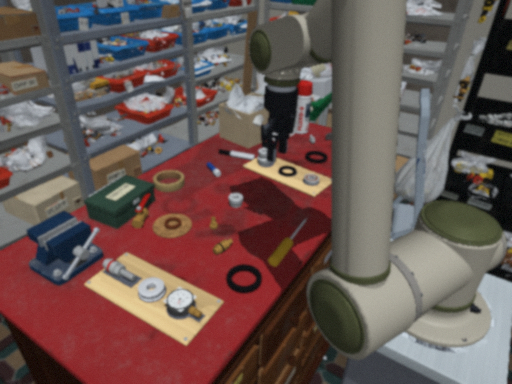

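```bash
python3 - <<'E'
from h import *
np.set_printoptions(precision=4,suppress=True)
im=cv2.imread("pics/t11.png")
s=120/390
O=lambda x,y,ox:(ox+x*s-.5+.0,140+y*s-.5)
def bf(o,ax,p): 
    ax=ax/np.linalg.norm(ax); d=p[:2]-o; return np.array([d@ax,d@np.array([-ax[1],ax[0]])])*1e3
air=np.array([.4832,.3135]); aax=np.array([.5716,.3167])-air
sh=np.array([.4968,-.2942]); sax=np.array([.5840,-.3038])-sh
# coupler ends, read in crop
head=ray("top",O(115,65,100),.022); tail=ray("top",O(118,152,100),.022)
print("coupler",bf(air,aax,head),bf(air,aax,tail),bf(air,aax,(head+tail)/2))
H,S,V=cv2.split(cv2.cvtColor(im,cv2.COLOR_BGR2HSV))
def rep(n,m,roi,z,o,ax):
    c=blobs(m.astype(np.uint8)*255,roi)[0]; p=ray("top",cen(c),z); print(n,cen(c),cv2.minAreaRect(c)[1],p, bf(o,ax,p))
rep("spool",(S<60)&(V>185),(122,190,150,215),.024,air,aax)
rep("big seal",V<75,(315,182,348,212),.0125,sh,sax)
rep("bushing",(S<70)&(V>150),(316,150,350,182),.054,sh,sax)
rep("gauge face",(S<60)&(V>180),(120,214,150,238),.032,air,aax)
rep("cork",(H>8)&(H<30)&(S<165)&(V>60),(180,145,217,182),.004,air,aax)
rep("smallseal",(H<15)&(S>110)&(V>30)&(V<125),(190,152,210,174),.012,air,aax)
print("bushing hole",bf(sh,sax,ray("top",O(570-390,82,280),.054)))
print("bearing",bf(sh,sax,ray("top",O(550-390,279,280),.022)))
E
```

```text
coupler [136.435   -0.5706] [50.5447 -3.8473] [93.4899 -2.209 ]
spool [133.8777 202.3403] (17.11688804626465, 17.337751388549805) [0.483  0.3148 0.024 ] [-0.1629  1.3313]
big seal [330.2651 197.4367] (17.0, 17.0) [ 0.497  -0.294   0.0125] [0.2148 0.1784]
bushing [333.1951 168.4363] (19.0, 19.0) [ 0.5798 -0.2979  0.054 ] [82.8621  5.4194]
gauge face [133.4111 226.0898] (16.0, 17.0) [0.4088 0.3107 0.032 ] [-74.4257  -0.1048]
cork [198.8022 163.2227] (29.698482513427734, 30.405588150024414) [0.6105 0.1183 0.004 ] [ 120.183  -199.6381]Traceback (most recent call last):
  File "<stdin>", line 21, in <module>
  File "<stdin>", line 15, in rep
IndexError: list index out of range
```

```bash
python3 - <<'E'
from h import *
np.set_printoptions(precision=4,suppress=True)
im=cv2.imread("pics/t11.png");sc=cv2.imread("pics/s11.png")
s=120/390
O=lambda x,y,ox:(ox+x*s-.5,140+y*s-.5)
def bf(o,ax,p): 
    ax=ax/np.linalg.norm(ax); d=p[:2]-o; return np.array([d@ax,d@np.array([-ax[1],ax[0]])])*1e3
sh=np.array([.4968,-.2942]); sax=np.array([.5840,-.3038])-sh
print("bushing hole",bf(sh,sax,ray("top",O(570-390,82,280),.054)))
print("bushing base edge",bf(sh,sax,ray("top",O(563-390,124,280),.008)))
print("bearing",bf(sh,sax,ray("top",O(550-390,279,280),.022)))
print("smallseal vs cork",ray("top",O(324,76,100),.01),O(324,76,100))
cv2.imwrite("pics/c16.png",np.hstack([cv2.resize(sc[240:340,80:230],(390,260)),cv2.resize(sc[130:200,230:335],(390,260))]))
E
```

```text
bushing hole [94.8518  1.2173]
bushing base edge [64.3865 -3.3956]
bearing [-87.6425  -0.2264]
smallseal vs cork [0.6102 0.1162 0.01  ] (199.19230769230768, 162.8846153846154)
```

View pics/c16.png

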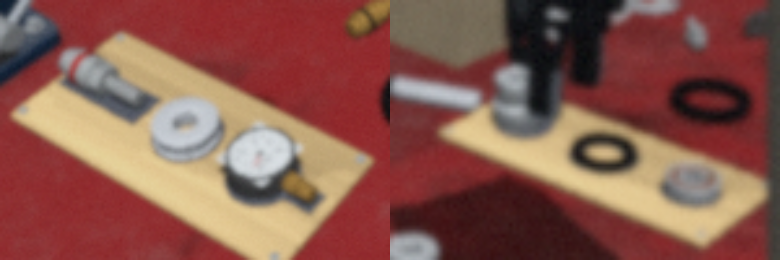

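```bash
python3 - <<'E'
from h import *
im=cv2.imread("pics/t11.png")
o=(312,146);k=14
c=cv2.resize(im[146:188,312:358],None,fx=k,fy=k,interpolation=cv2.INTER_CUBIC)
sh=np.array([.4968,-.2942]); ax=np.array([.5840,-.3038])-sh; ax/=np.linalg.norm(ax); n=np.array([-ax[1],ax[0]])
def circ(cx,z,r,col):
    P=[proj("top",np.r_[sh+ax*(cx+r*np.cos(t))+n*r*np.sin(t),z]) for t in np.linspace(0,6.28,60)]
    P=np.array([((u-o[0]+.5)*k,(v-o[1]+.5)*k) for u,v in P]).astype(np.int32)
    cv2.polylines(c,[P],True,col,1)
circ(.088,.054,.008,(0,255,0));circ(.088,.008,.0275,(255,0,0));circ(.088,.008,.025,(0,255,255))
cv2.imwrite("pics/c17.png",c)
E
```

```text
(no output)
```

View pics/c17.png

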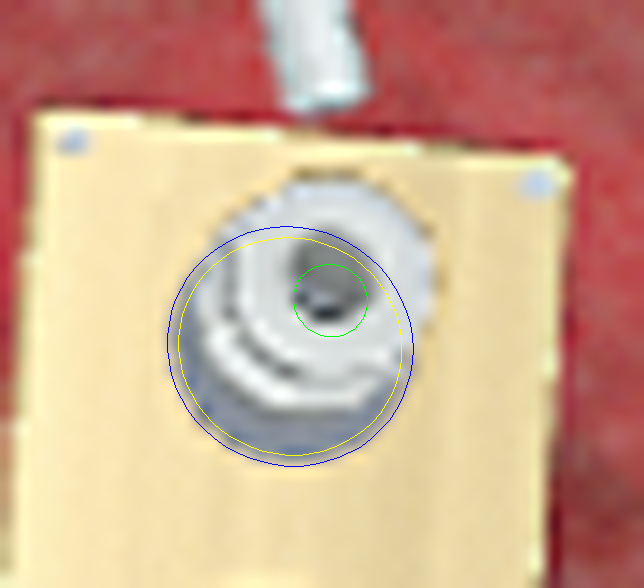

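The enlarged top view shows the bushing about 6 to 7 mm along +x of its outline: hole at about (335.6,166) against an expected (335.6,167.4), and the lower collar edge shifted too. That leaves too little margin, so I'll regrip it and move it back.

```bash
python3 -m jog '[[0.5,0,0.025,0.035,0.1],[0.5,0.01,0.05,0.07,0.145],[0.5,0.02,0.075,0.11,0.145],[0.5,0.04,0.1,0.15,0.145],[0.5,0.055,0.13,0.19,0.145],[0.5,0.055,0.155,0.23,0.145],[0.5,0.055,0.1706,0.2517,0.145],[0.5,0.085,0.1706,0.2517,0.145],[0.5,0.105,0.1706,0.2517,0.145],[0.5,0.11,0.1706,0.2517,0.145],[0.5,0.11,0.1706,0.2517,0.145]]'; python3 - <<'E'
from h import *
a=grab("scene","pics/s12.png")
cv2.imwrite("pics/c18.png",cv2.resize(a[100:200,220:320],(600,600)))
E
```

```text
time_s: 33.1
position: [0.591, -0.3034, 0.0844]
tool_rot: [[-0.001, 0.994, -0.108], [0.001, -0.108, -0.994], [-1.0, -0.001, -0.001]]
ft_force: [-0.5, 0.3, 0.8]
grip_width: 0.0639
```

View pics/c18.png

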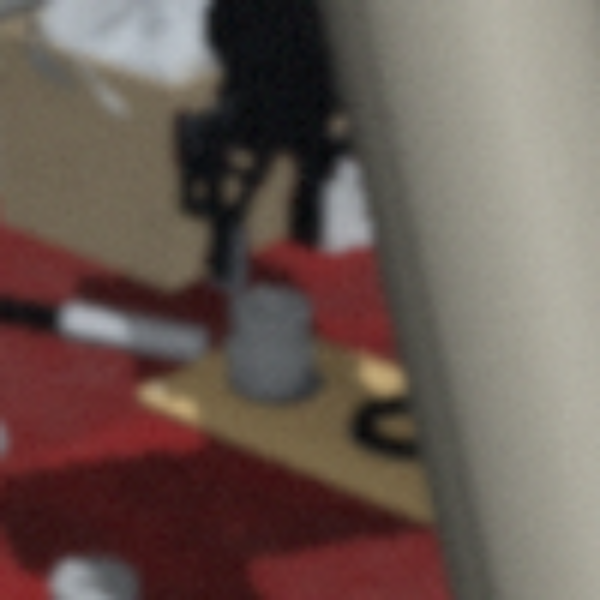

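```bash
python3 -m jog '[[0.5,0.01,0,0.001,0],[0.5,0.02,0,0.001,0],[0.5,0.03,0,0.001,0],[0.5,0.04,0,0.001,0],[0.5,0.05,0,0.001,0],[0.5,0.05,0,0.001,0]]'; python3 -m jog '[[0.2,0,0,0,0],[-0.2,0,0,0,0],[-0.2,0,0,0,0],[-0.2,0,0,0,0],[-0.2,0,0,0,0],[-0.2,0,0,0,0],[-0.2,0,0,0,0]]' 45
```

```text
time_s: 33.75
position: [0.5899, -0.3051, 0.0329]
tool_rot: [[-0.002, 0.994, -0.11], [0.002, -0.11, -0.994], [-1.0, -0.003, -0.002]]
ft_force: [-0.6, 0.2, -0.0]
grip_width: 0.0642
time_s: 34.45
position: [0.5909, -0.3057, 0.0355]
tool_rot: [[0.001, 0.994, -0.11], [-0.001, -0.11, -0.994], [-1.0, 0.001, 0.001]]
ft_force: [-0.5, 0.7, 5.7]
grip_width: 0.0466
```

```bash
python3 -m jog '[[-0.2,-0.003,0,0,0],[-0.2,-0.006,0,0,0],[-0.2,-0.006,-0.003,-0.001,0],[-0.2,-0.006,-0.0065,-0.001,0],[-0.2,-0.006,-0.0065,-0.001,0],[-0.2,-0.004,-0.0065,-0.001,0],[-0.2,-0.001,-0.0065,-0.001,0],[-0.2,-0.001,-0.0065,-0.001,0],[-0.2,-0.001,-0.0065,-0.001,0]]'; python3 -m jog '[[-0.2,0.001,0,0,0],[-0.2,0.001,0,0,0],[-0.2,0.001,0,0,0]]'
```

```text
time_s: 35.35
position: [0.5841, -0.3038, 0.0356]
tool_rot: [[-0.0, 0.994, -0.11], [0.0, -0.11, -0.994], [-1.0, -0.0, -0.0]]
ft_force: [0.8, -0.4, -1.8]
grip_width: 0.0468
time_s: 35.65
position: [0.5843, -0.3038, 0.0355]
tool_rot: [[0.0, 0.994, -0.11], [-0.0, -0.11, -0.994], [-1.0, 0.0, 0.0]]
ft_force: [-1.3, 1.8, 6.2]
grip_width: 0.0465
```

Down and in contact. Release and clear.

```bash
python3 -m jog '[[-0.1,-0.0005,0,0,0],[0,-0.0005,0,0,0],[0.2,-0.0005,0,0,0],[0.4,-0.0005,0,0,0],[0.5,-0.0005,0,0,0],[0.5,-0.03,0,0,0],[0.5,-0.07,0,0,0],[0.5,-0.11,0,0,0],[0.5,-0.15,-0.02,-0.04,0],[0.5,-0.16,-0.05,-0.08,0],[0.5,-0.16,-0.08,-0.12,0],[0.5,-0.16,-0.11,-0.16,0],[0.5,-0.16,-0.14,-0.2,0],[0.5,-0.16,-0.16,-0.24,0],[0.5,-0.16,-0.16,-0.26,0],[0.5,-0.16,-0.16,-0.26,0]]'; python3 - <<'E'
from h import *
im=grab("top","pics/t13.png");grab("scene","pics/s13.png")
sh=np.array([.4968,-.2942]); ax=np.array([.5840,-.3038])-sh; ax/=np.linalg.norm(ax); n=np.array([-ax[1],ax[0]])
air=np.array([.4832,.3135]);a2=np.array([.5716,.3167])-air;a2/=np.linalg.norm(a2);n2=np.array([-a2[1],a2[0]])
k=8
def draw(c,o,P,col):
    P=np.array([proj("top",p) for p in P]); P=((P-np.array(o)+.5)*k).astype(np.int32); cv2.polylines(c,[P],True,col,1)
T=np.linspace(0,6.28,60)
o=(308,146);c=cv2.resize(im[146:196,308:356],None,fx=k,fy=k,interpolation=cv2.INTER_CUBIC)
for z,r,col in ((.054,.008,(0,255,0)),(.008,.0275,(255,0,0))): draw(c,o,[np.r_[sh+ax*(.088+r*np.cos(t))+n*r*np.sin(t),z] for t in T],col)
o=(113,150);d=cv2.resize(im[150:200,113:161],None,fx=k,fy=k,interpolation=cv2.INTER_CUBIC)
draw(d,o,[np.r_[air+a2*(.088+i*.044)+n2*j*.0165,.008] for i,j in((1,1),(1,-1),(-1,-1),(-1,1))],(255,0,0))
draw(d,o,[np.r_[air+a2*(.088+i*.0415)+n2*j*.003,.022] for i,j in((1,1),(1,-1),(-1,-1),(-1,1))],(0,255,0))
cv2.imwrite("pics/c19.png",np.hstack([c,d]))
E
```

```text
time_s: 37.25
position: [0.4531, -0.0255, 0.1952]
tool_rot: [[0.001, 0.994, -0.106], [0.0, -0.106, -0.994], [-1.0, 0.001, -0.0]]
ft_force: [0.2, -0.7, 0.2]
grip_width: 0.0639
```

View pics/c19.png

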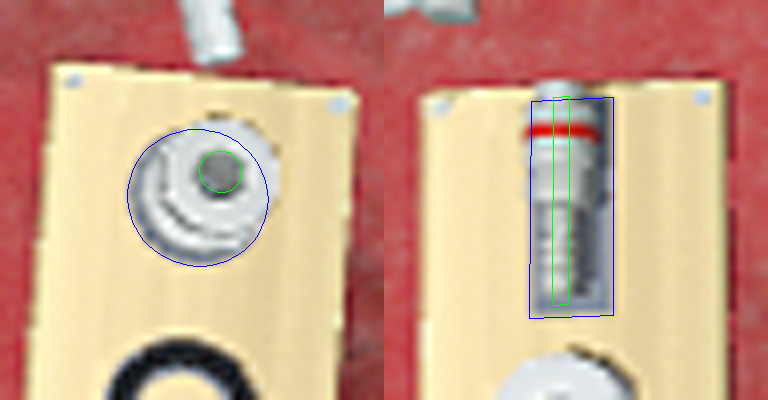

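View pics/t13.png

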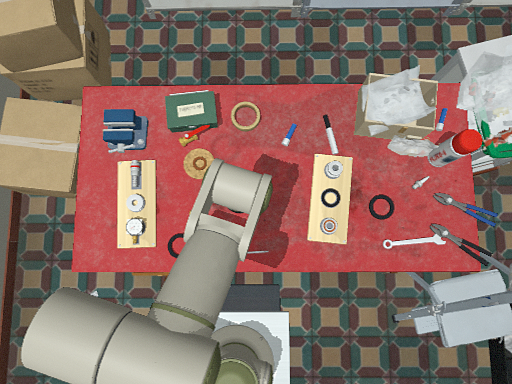

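```bash
python3 -m jog '[[0.5,0,0,0,0],[0.5,0,0,0,0]]'; python3 -c "
from rig import env
print(env.close_job())"
```

```text
time_s: 37.55
position: [0.454, -0.0288, 0.1946]
tool_rot: [[-0.0, 0.994, -0.111], [-0.0, -0.111, -0.994], [-1.0, -0.0, 0.0]]
ft_force: [-0.1, -0.2, 0.1]
grip_width: 0.0643
the job is handed in; nothing more can be done
None
```

Both kits are made up and the job is handed in at about 38 s; the hand-in gave no verdict. I moved the small brown seal to the cork mat. I then placed the 58 mm black seal (the smallest of the three rings), the spool, the bushing and the coupler on their outlines.

**First placing of the bushing:** my check put it about 6–7 mm off along the board. I regripped it and shifted it back, and in the last picture its hole fits the expected position.

**Last checks from the top camera** (distances from where each part should be):

| Part | Result |
|---|---|
| Big seal | within about 1 mm |
| Spool | within about 1.5 mm |
| Small seal | about 2 mm from the mat centre, lying flat |
| Coupler | along its bar, about 2 mm off across the board |
| Bearing | about 0.5 mm off, not moved |
| Gauge | not moved, seen in place |

**One disagreement:** for the coupler's position along its bar, an early reading of its ends gave about 5 mm off. The grip geometry gave about 0 mm and the final overlay of the tail end about 1.5 mm. All are inside the 12 mm allowed.

The largest forces in the readings at the end of each move were around 15 N. The gripper was well clear of everything at hand-in.

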